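# Turn the meter's battery tray the right way round

## Task

The battery tray of the bench meter was put in the wrong way round. Lift it out by the broad handle, set it down upright on the blue mat well clear of the meter and let go, then take it by its narrow handle and put it back turned end for end, so that its contact end is at the display head, and fully home in the bay. Finally swing the catch fully shut across the tray; do not drop the tray, and leave the other things on the mat alone.

Things in the scene. Friction and masses are not known exactly. Their poses are not given: they have to be found in the camera images.
- meter: White bench meter, fixed. Origin 3 mm above the work surface, under the centre of its battery bay; z up. Bay block x -44..44, y -78..74 mm. Its open well is 49 (x) by 133 mm (y), floor at z 8, rim at z 28, with a 4 mm 45-degree lead-in. The display head, y 74..137, x -44..44, 133 mm tall, with two brass strips on its face, leaves no gripper room over that end of the bay.
- terminal_end (a point): Point on the bay's floor, in the middle of its end at the display head, 65 mm in y from the bay's centre. The tray's contact end must come to rest here.
- tray: Loose black tray holding two silvery cells, 46 (x) by 130 (y) by 21 mm, 0.16 kg. Origin: centre of underside; z up; y points to its contact end. Starts home in the bay, a half turn from the meter's frame; put right, its axes match the meter's, origin 8 mm above the meter's. Two handles stand at y = +57 and -57 mm, 10 mm thick in y, from z 20 to 55 mm.
- contact_end (a point): Middle of the lower edge of the tray's contact end, at tray y = +65 mm, z = 0. This end has two brass strips on top and carries the broad handle.
- broad_handle (a point): On the broad handle (34 mm wide in tray x, 10 mm thick in tray y), at the contact end: tray (0, 57, 45) mm, 10 mm below the handle's top.
- narrow_handle (a point): On the narrow handle (16 mm wide in tray x, 10 mm thick in tray y), at the plain end: tray (0, -57, 45) mm, 10 mm below the handle's top.
- catch (a joint): Angle (rad) of the steel catch, a flat bar on the bay's rim turning about an upright pivot. 0 = shut, at its stop: bar across the tray's middle, along the meter's +x. Grows as it opens, clockwise from above: at 1.57 it points along the meter's -y; open stop 2.75. Stays where left (about 1 N at the post moves it). It passes 3 mm over the cells: shuts only over a tray fully home.
- catch_pivot (a point): Axis of the catch, on top of the bay's rim: meter (-36, 0, 28) mm.
- catch_post (a point): Half-way up the catch's round upright steel post, 12 mm in diameter, 36 mm from the pivot axis along the bar. The post stands from 36.5 to 64.5 mm above the meter's origin, on the bar, which is 12 mm wide, 5 mm thick and ends 8 mm beyond the post's axis.
- mat: Light blue mat, fixed, 540 mm (x) by 1060 mm (y), 3 mm thick, flat on the work surface; origin under its centre.
- screwdriver: Screwdriver, 150 mm long, lying on the mat; bystander.
- spool: Grey spool, 54 mm in diameter, 40 mm tall; bystander.
- parts_tin: Open metal parts tin, 70 by 100 by 25 mm; bystander.
- iron_stand: Dark soldering iron stand with an iron's grip on top, 70 by 80 mm, 120 mm tall; bystander.
There are look-alikes about, which are no part of the job. What is shaped like the tray but green is not meant.

How it is judged:
On the way, in this order (a step that is already met when the one before it is completed fails the run):
1. the tray is lifted out by its broad handle (contact force between the fingers and tray above 0.5 N and distance between the grasp point and broad_handle below 0.035 m and z of tray in the frame of meter above 0.035 m), for 0.1 s.
2. the tray stands upright on the mat, at least 100 mm (centre to centre) from the bay, and is let go (contact force between tray and mat above 0.3 N and contact force between the fingers and tray below 0.1 N and horizontal distance between tray and meter above 0.1 m and angle between tray's own z axis and vertical below 0.08 rad), for 0.2 s.
3. the tray is taken up by its narrow handle (contact force between the fingers and tray above 0.5 N and distance between the grasp point and narrow_handle below 0.035 m and height (world z) of tray above 0.02 m), for 0.1 s.
4. the tray is fully home in the bay, contact end at the display head (horizontal distance between contact_end and terminal_end below 0.004 m and z of tray in the frame of meter below 0.0105 m and angle between the y axis of tray and the y axis of meter, either way round below 0.06 rad and angle between tray's own z axis and vertical below 0.035 rad), for 0.2 s.
At the end, for the whole second after the job is handed in: The tray is at rest fully home in the bay (underside within 2.5 mm of the bay's floor, tilted less than 2 degrees), its contact end within 4 mm of the terminal end; the catch is shut (angle under 0.12 rad) and still; each bystander is within 30 mm of where it started (all of step 4 and value of joint catch below 0.12 rad and linear speed of tray below 0.02 m/s and velocity of joint catch below 0.05 rad/s and distance of each of screwdriver, spool, parts_tin, iron_stand from where it was at the start of the episode below 0.03 m); the robot touches nothing.
It fails at once if the tray is dropped: it falls unheld faster than 0.6 m/s (a fall of about 2 cm) (contact force between the fingers and tray below 0.05 N and linear speed of tray above 0.6 m/s).
It fails at once if the screwdriver is pushed more than 30 mm away (distance of screwdriver from where it was at the start of the episode above 0.03 m).
It fails at once if the spool is pushed more than 30 mm away (distance of spool from where it was at the start of the episode above 0.03 m).
It fails at once if the parts tin is pushed more than 30 mm away (distance of parts_tin from where it was at the start of the episode above 0.03 m).
It fails at once if the iron stand is pushed more than 30 mm away (distance of iron_stand from where it was at the start of the episode above 0.03 m).
It also fails if it takes over 70 s, if anything falls off the work surface, if the arm or the gripper's body presses on something with over 40 N, if the wrist force passes 120 N, or if a joint passes its speed limit or range.

## Robot

A 6-joint arm with a two-finger parallel gripper is mounted at the origin on the work surface. World frame = base frame: x ahead of the robot, y to its left, z up, the work surface at z = 0. Lengths are in m, angles in rad, forces in N, time in s.
With the tool pointing down it reaches from about 0.35 to 0.775 m from the base axis. Payload 5.5 kg.
Tool frame: the origin (TCP) lies at the very end of the fingers, on their centre line; the grasp point (between the pads) lies 19 mm behind it; z points along the fingers, x is the direction in which the jaws open and shut, and the axes are right-handed (so a half turn about z gives the same grasp; the last joint's range is limited). The gripper opens to 85 mm and grips with 20 to 120 N. Pads are 22 mm wide; open, the fingers measure 114 mm over their backs; the gripper's body (76 mm by 85 mm) begins 54 mm behind the grasp point. The pads swing forward as they close: fully open they stand 13 mm farther back than shut.
Start: joints at [-1.329, 0.313, 0.046, 1.304, 0, 1.431], TCP at [0.214, -0.534, 0.231] pointing down, gripper open.
Joint ranges: [-2.76, 2.76], [-0.86, 1.69], [-1.03, 1.26], [-2.2, 2.34], [-1.47, 1.5], [-3.14, 3.14]. Speed limits (rad/s): [2.57, 2.57, 3.14, 3.14, 3.14, 3.14].

## Interface

Orientations are given as a unit quaternion [w, x, y, z].
In Python, from workcell import monitor, eyes, ticket gives the robot as it stands.
- The arm moves only by the tool send_rows, never from a script. Its argument "targets" is a list of rows, each a list of 5 numbers: the shift along the world's x, y, z in m, then the turn about the world's z in degrees, then the closure in counts, from 0 (fully open) to 255 (shut). A call has 1 to 12 rows; each row shifts and turns the commanded pose from where the row before left it; what a row does not reach is not made up. A row lasts 1/10 s, in which the tool goes at most 50 mm and 8.59 degrees, less where a joint would pass 70% of its speed; a pose out of reach is approached as far as the arm can. A call is refused whole if a number of a shift passes 0.05 or a number of a turn 8.59, either way. A call with a gripper value outside its range is refused whole. The fingers move at their own pace and stop on an object; "newtons" is the grip in N (left out, the last holds). Time passes only in rows, so rows that do not move let the fingers close. It gives the time, the measured TCP pose, the force and the opening at its end, in the units of the state.
- monitor.get_state(): the state, without advancing time (a new reading comes with each control period).
- eyes.read_camera(name): name is "scene" or "top"; returns a dict with "img" (480x640x3 uint8, red, green, blue), "z_map" (480x640 float32, m along the optical axis (not along the pixel's ray), 0 where there is no reading), "camera_matrix" (3x3 intrinsics, pixels), "pose" (4x4, takes a point from camera to world coordinates). Camera axes: x right, y down, z forward; pixel columns grow to the right and rows downward; lengths in m; the calibration is good to about 2 mm. A picture is of the moment at which its call begins.
- ticket.hand_in(): hands the job in, once; it reports no verdict.
Trained networks look in the newest picture that a camera, given by its name, has taken for a name from the list of things; names that differ only in an ending like _2 or _b are one class to them, and where a whole thing is asked for, a point or a joint stands for the part that bears it (a point fixed in the world has none). Each returns a list of dicts, best first, with "conf" (0 to 1); they miss things now and then, are a little off and sometimes report something else, mostly with a low value. They report only what shows in the picture. A call takes as long as a camera call. They do not tell look-alikes from the thing itself.
- eyes.spot_in(name, camera): "xyz" ([x, y, z] in m, in world coordinates, good to about 4 mm: the middle of the surface that is visible of it).
- eyes.tip_of(name, camera): "xyz" ([x, y, z] in m, in world coordinates, good to about 4 mm: a listed point, or the origin of a listed thing).
The state is a dict: "clock": time; "joint_pos": joint angles; "qvel": joint speeds; "tau": joint torques, N m; "tcp_pos": TCP position; "orientation": TCP orientation; "wrist_force": force on the tool from outside, world axes, zero at the start; "ft_torque": the same for the moment, N m; "finger_gap": finger opening in m.
Only numpy, scipy, OpenCV 4.12 (cv2) and the standard library are available. Lean on these libraries where they do the work, as an engineer would, in place of code of your own. Each camera call takes 0.05 s, during which the arm holds its last target.

## Working session

There is one attempt and no reset: what is moved stays moved. The work goes in short steps, Python scripts to look and compute and a tool call to move; the robot and the scene stay as the last step left them, time stands still between calls to the robot, and variables do not carry over. Pictures are saved under pics/ and viewed, and the job is handed in when it is done.

Besides the shell and the picture viewer there is one more tool, called after "Request:" as a command line: name --pt "numbers of a row" for each row, then --argument value for the rest. send_rows: Moves the arm, as the interface text tells. Its arguments: {"type":"object","properties":{"targets":{"type":"array"},"newtons":{"type":"number"}},"required":["targets"]}

```bash
ls; mkdir -p pics
cat > h.py <<'E'
import numpy as np, cv2
from workcell import monitor, eyes, ticket
def cam(n,save=None):
    d=eyes.read_camera(n)
    if save: cv2.imwrite('pics/'+save+'.png',cv2.cvtColor(d['img'],cv2.COLOR_RGB2BGR))
    return d
def cloud(d):
    z=d['z_map'];K=d['camera_matrix'];v,u=np.indices(z.shape)
    P=np.stack([(u-K[0,2])*z/K[0,0],(v-K[1,2])*z/K[1,1],z],-1)
    T=d['pose'];W=P@T[:3,:3].T+T[:3,3];W[z<=0]=np.nan
    return W
E
python3 - <<'E'
from h import *
np.set_printoptions(precision=4,suppress=True)
s=monitor.get_state();print(s)
for c in('top','scene'):
    d=cam(c,c+'0');print(d['camera_matrix'],d['pose'])
    for n in['tray','meter','terminal_end','contact_end','broad_handle','narrow_handle','catch_pivot','catch_post','screwdriver','spool','parts_tin','iron_stand']:
        print(c,n,[(np.round(r['xyz'],4),round(r['conf'],2)) for r in eyes.tip_of(n,c)])
E
```

```text
pics
{'clock': 0.0, 'joint_pos': array([-1.3286,  0.314 ,  0.045 ,  1.3036, -0.    ,  1.4312]), 'qvel': array([0.0004, 0.0001, 0.0008, 0.0001, 0.0011, 0.    ]), 'tau': array([ -0.0009, -48.0627,  29.8534,   0.0192,  -0.0003,  -0.    ]), 'tcp_pos': array([ 0.2141, -0.5331,  0.2304]), 'orientation': array([-0.0006,  0.8284, -0.5601, -0.0007]), 'wrist_force': array([-0.7781, -0.277 , -0.2549]), 'ft_torque': array([-0.0111, -0.0027,  0.0048]), 'finger_gap': 0.08563395606227986}
[[470.9743   0.     321.5922]
 [  0.     470.9743 244.3375]
 [  0.       0.       1.    ]] [[-0.0251 -0.9944  0.1026  0.4914]
 [-0.9995  0.0231 -0.02    0.0094]
 [ 0.0176 -0.1031 -0.9945  1.247 ]
 [ 0.      0.      0.      1.    ]]
top tray [(array([0.6113, 0.0858, 0.0114]), 0.73), (array([0.4235, 0.0456, 0.0049]), 0.67)]
top meter [(array([0.6119, 0.0837, 0.0023]), 0.64)]
top terminal_end [(array([0.5991, 0.1462, 0.0055]), 0.96)]
top contact_end [(array([0.6223, 0.0201, 0.01  ]), 0.75), (array([ 0.414 , -0.0169,  0.0048]), 0.62), (array([0.5985, 0.1459, 0.0048]), 0.48)]
top broad_handle [(array([0.6269, 0.0275, 0
[... 1125 characters left out ...]
71, 0.0293, 0.0535]), 0.8), (array([ 0.414 , -0.0032,  0.0495]), 0.63)]
scene narrow_handle [(array([0.5978, 0.1353, 0.0559]), 0.93), (array([0.4254, 0.1059, 0.0478]), 0.57), (array([ 0.5948,  0.0064, -0.0012]), 0.25)]
scene catch_pivot [(array([0.577 , 0.0735, 0.0354]), 0.62)]
scene catch_post [(array([0.5516, 0.0492, 0.055 ]), 0.73), (array([0.5969, 0.1452, 0.0165]), 0.46), (array([0.6265, 0.0272, 0.0574]), 0.36)]
scene screwdriver [(array([ 0.7555, -0.151 ,  0.0018]), 0.59)]
scene spool [(array([ 0.6248, -0.3957,  0.0036]), 0.56)]
scene parts_tin [(array([ 0.4426, -0.3632,  0.0047]), 0.91), (array([0.6249, 0.03  , 0.0546]), 0.33)]
scene iron_stand [(array([0.4854, 0.4073, 0.0059]), 0.82)]
```

View pics/top0.png

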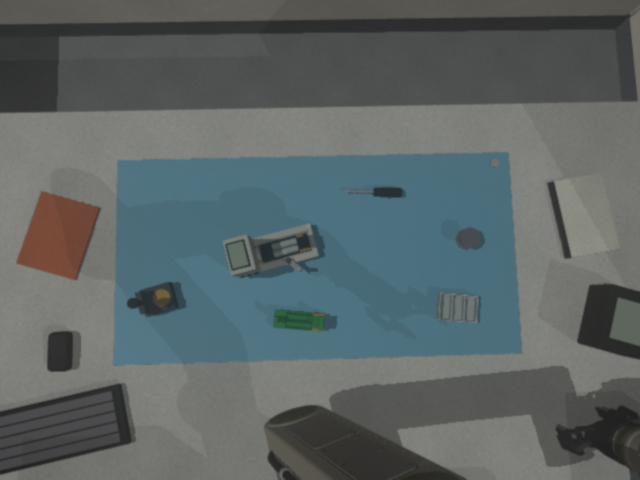

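View pics/scene0.png

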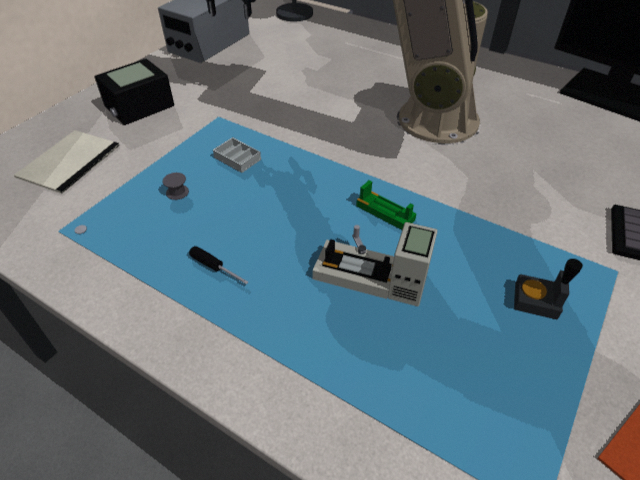

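The top view shows the meter with its head to the left (about pixel 240,253) and the catch open near (298,265). The green look-alike is at (300,320), the screwdriver at (375,192) and the spool at (470,238). The network's tray and meter poses match this picture. Next I'll refine them using depth.

```bash
cat > fit.py <<'E'
from h import *
np.set_printoptions(precision=4,suppress=True)
for c in('top','scene'):
    d=cam(c);W=cloud(d);x,y,z=W[...,0],W[...,1],W[...,2]
    near=(abs(x-.605)<.1)&(abs(y-.10)<.15)
    def rect(m,l):
        p=W[m];print(c,l,len(p),'zmed',np.median(p[:,2]) if len(p) else None,end=' ')
        if len(p)>4:
            r=cv2.minAreaRect((p[:,:2]*1000).astype(np.float32));print(np.array(r[0]),np.array(r[1]),r[2])
    rect(near&(z>.128)&(z<.145),'head top')
    rect(near&(z>.02)&(z<.145),'meter all')
    rect((abs(x-.627)<.03)&(abs(y-.028)<.02)&(z>.05)&(z<.075),'broad')
    rect((abs(x-.599)<.025)&(abs(y-.136)<.016)&(z>.05)&(z<.075),'narrow')
    rect((abs(x-.55)<.02)&(abs(y-.048)<.02)&(z>.05)&(z<.075),'post')
    m=(z>-.01)&(z<.012)&(d['img'][...,2].astype(int)-d['img'][...,0]>40)
    print(c,'mat z',np.nanmedian(z[m]),[np.nanpercentile(W[...,i][m],[1,99]) for i in(0,1)])
    im=d['img'];K=d['camera_matrix'];T=np.linalg.inv(d['pose']);p=T[:3,:3]@[.605,.085,.05]+T[:3,3];u,v=(K@p)[:2]/p[2]
    u,v=int(u),int(v);cv2.imwrite(f'pics/{c}_crop.png',cv2.cvtColor(cv2.resize(im[v-50:v+50,u-65:u+65],None,fx=6,fy=6,interpolation=cv2.INTER_CUBIC),cv2.COLOR_RGB2BGR));print('crop',u-65,v-50)
E
python3 fit.py
```

```text
top head top 963 zmed 0.13450263415086305 [587.2307 183.6196] [88.4221 62.3151] 13.397377014160156
top meter all 3203 zmed 0.03373789228272428 [591.053  106.2363] [117.6456 215.1508] 13.684078216552734
top broad 56 zmed 0.06683920389242015 [625.5752  26.031 ] [34.0289  9.8119] 12.928683280944824
top narrow 36 zmed 0.06533432658672478 [589.8588 140.6882] [14.4286 33.4974] 59.45939254760742
top post 19 zmed 0.0681819715596097 [552.7867  46.1823] [10.0278  9.4532] 89.20671844482422
top mat z 0.003210249066376125 [array([0.3288, 0.8534]), array([-0.5189,  0.5157])]
crop 217 199
scene head top 1264 zmed 0.1344814405664671 [589.7538 187.1137] [90.9406 61.826 ] 13.590049743652344
scene meter all 5498 zmed 0.03942233723595656 [596.1662 110.1311] [116.5207 216.0485] 13.04892635345459
scene broad 113 zmed 0.06441704482303878 [628.6584  29.9642] [34.2696 10.4502] 13.262242317199707
scene narrow 66 zmed 0.06402721846471998 [600.6989 140.1535] [19.1365 10.3796] 13.242066383361816
scene post 52 zmed 0.06392819735985394 [557.2499  48.929 ] [13.1169 11.4871] 71.88119506835938
scene mat z 0.0029742668148493023 [array([0.3297, 0.8584]), array([-0.5118,  0.5251])]
crop 294 204
```

Request:
send_rows --pt "0.0275 0.0374 0 -4.3 0" --pt "0.0275 0.0374 0 -4.3 0" --pt "0.0275 0.0374 0 0 0" --pt "0.0275 0.0374 0 0 0" --pt "0.0275 0.0374 0 0 0" --pt "0.0275 0.0374 0 0 0" --pt "0.0275 0.0374 0 0 0" --pt "0.0275 0.0374 0 0 0" --pt "0.0275 0.0374 0 0 0" --pt "0.0275 0.0374 0 0 0" --pt "0.0275 0.0374 0 0 0" --pt "0.0275 0.0374 0 0 0" --newtons 80

```text
clock: 2.6
tcp_pos: [0.5452, -0.0831, 0.2316]
orientation: [-0.0, 0.784, -0.621, 0.0]
wrist_force: [0.7, -0.7, -0.9]
finger_gap: 0.0856
```

Request:
send_rows --pt "0.0275 0.0374 0 0 0" --pt "0.0275 0.0374 0 0 0" --pt "0.0275 0.0374 0 0 0" --pt "0 0 -0.04 0 0" --pt "0 0 -0.04 0 0" --pt "0 0 0 0 0"

```text
clock: 3.2
tcp_pos: [0.6225, 0.0283, 0.1451]
orientation: [0.003, 0.784, -0.62, -0.005]
wrist_force: [-1.6, -0.4, 0.1]
finger_gap: 0.0855
```

Run:
```python
from h import *
s=monitor.get_state();print(s['clock'],s['tcp_pos'],s['orientation'],s['joint_pos'])
o=s['orientation'];print(2*np.degrees(np.arctan2(o[2],o[1])))
d=cam('scene','s1');d=cam('top','t1')
im=cv2.imread('pics/s1.png');cv2.imwrite('pics/s1c.png',cv2.resize(im[150:310,260:470],None,fx=3.8,fy=3.7,interpolation=cv2.INTER_CUBIC))
```

```text
3.2 [0.62254376 0.02833853 0.14506882] [ 0.00326785  0.78441182 -0.62021322 -0.00479454] [-8.31683099e-02  4.50934330e-01  3.61711557e-02  1.16763689e+00
 -1.43839282e-04  2.82568444e+00]
-76.66493792826361
```

View pics/s1c.png

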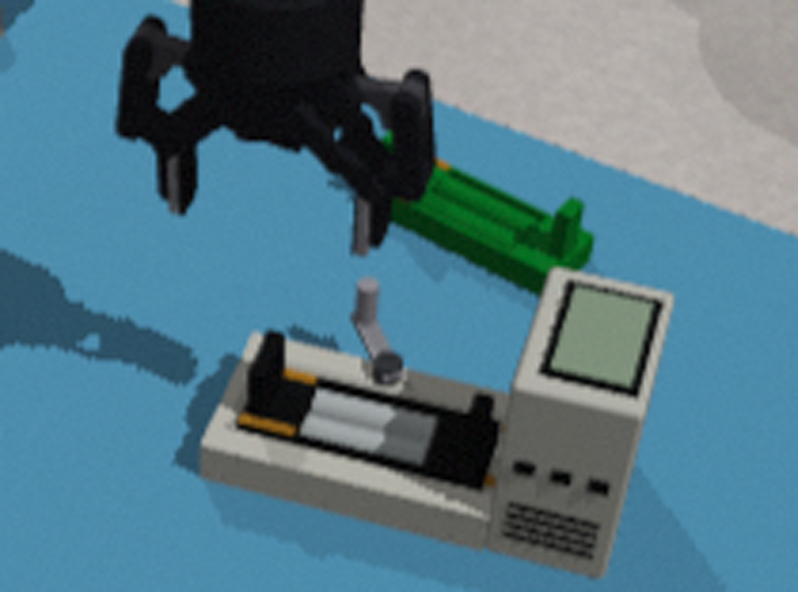

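Request:
send_rows --pt "0 0 0 0 0" --pt "0 0 0 0 0" --pt "0 0 0 0 0"

```text
clock: 3.6
tcp_pos: [0.6279, 0.0269, 0.1535]
orientation: [-0.001, 0.784, -0.621, 0.002]
wrist_force: [0.3, -0.0, 0.4]
finger_gap: 0.0854
```

Run:
```python
from h import *
s=monitor.get_state();t=s['tcp_pos'];print(s['clock'],t,s['orientation'])
y=np.radians(-76.7);ax=np.array([np.cos(y),np.sin(y)]);ay=np.array([-ax[1],ax[0]])
for c in('scene','top'):
    W=cloud(cam(c)).reshape(-1,3);
    for zl,zh in((.155,.18),(.13,.22)):
        m=(W[:,2]>zl)&(W[:,2]<zh)&(np.hypot(*(W[:,:2]-t[:2]).T)<.08)
        p=W[m][:,:2]-t[:2];a=p@ax;b=p@ay
        for sgn in(1,-1):
            q=a*sgn>0
            if q.sum()>3:print(c,zl,sgn,q.sum(),'jaw',np.percentile(a[q],[2,50,98])*1e3,'lat',np.percentile(b[q],[2,50,98])*1e3, 'zmin',W[m][q][:,2].min())
```

```text
3.6 [0.62787332 0.02692074 0.15346873] [-0.00093058  0.78394198 -0.62083158  0.00150321]
scene 0.155 1 43 jaw [41.31405045 42.12232946 54.65695503] lat [-8.65688164  8.61600193 14.44924114] zmin 0.16611753453131017
scene 0.155 -1 28 jaw [-55.27888549 -50.03685503 -45.02096852] lat [ 6.19794547 11.72373772 15.02710381] zmin 0.16679278102962525
scene 0.13 1 266 jaw [40.69827487 46.64265667 69.79318539] lat [-8.06485215 10.38137196 16.15049873] zmin 0.16611753453131017
scene 0.13 -1 263 jaw [-74.01281665 -51.82089318 -41.53213261] lat [-5.77507266 11.26709893 16.55476219] zmin 0.16679278102962525
top 0.13 1 5 jaw [67.66077918 72.28253123 75.29041259] lat [-12.86756464 -11.51429962   7.26207874] zmin 0.2185271884553377
```

Request:
send_rows --pt "-0.001 0 -0.03 0 0" --pt "0 0 -0.03 0 0" --pt "0 0 -0.02 0 0" --pt "0 0 -0.015 0 0" --pt "0 0 0 0 0" --pt "0 0 0 0 0"

```text
clock: 4.3
tcp_pos: [0.6259, 0.0273, 0.0568]
orientation: [0.0, 0.784, -0.621, 0.0]
wrist_force: [-0.6, 0.7, 0.2]
finger_gap: 0.0854
```

Run:
```python
from h import *
s=monitor.get_state();print(s['clock'],s['tcp_pos'],s['orientation'])
d=cam('scene','s2')
im=cv2.imread('pics/s2.png');cv2.imwrite('pics/s2c.png',cv2.resize(im[190:310,290:450],None,fx=4.9,fy=4.9,interpolation=cv2.INTER_CUBIC))
print(monitor.get_state()['tcp_pos'])
```

```text
4.3 [0.62585521 0.02728698 0.05675431] [ 3.95145453e-05  7.84074749e-01 -6.20666403e-01  4.83676196e-05]
[0.62648774 0.02722474 0.05744999]
```

View pics/s2c.png

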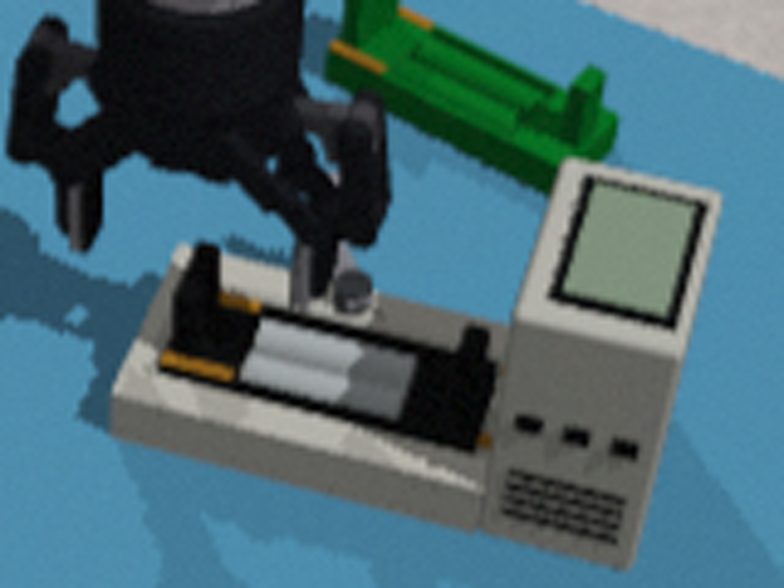

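Request:
send_rows --pt "0 0 -0.01 0 0" --pt "0 0 -0.007 0 0" --pt "0 0 0 0 100" --pt "0 0 0 0 180" --pt "0 0 0 0 255" --pt "0 0 0 0 255" --pt "0 0 0 0 255" --pt "0 0 0 0 255" --pt "0 0 0 0 255" --newtons 60

```text
clock: 5.25
tcp_pos: [0.6261, 0.0273, 0.0397]
orientation: [-0.0, 0.784, -0.621, 0.0]
wrist_force: [0.7, 0.1, 2.3]
finger_gap: 0.009
```

Run:
```python
from h import *
s=monitor.get_state();print(s['clock'],s['tcp_pos'],s['orientation'],s['finger_gap'],s['wrist_force'],s['ft_torque'])
d=cam('scene','s3')
im=cv2.imread('pics/s3.png');cv2.imwrite('pics/s3c.png',cv2.resize(im[190:310,290:450],None,fx=4.9,fy=4.9,interpolation=cv2.INTER_CUBIC))
```

```text
5.25 [0.62606682 0.02731411 0.03970409] [-1.62118744e-04  7.84094519e-01 -6.20641303e-01  3.62058202e-04] 0.008953966811231354 [0.70726111 0.0620365  2.26428673] [ 0.0338606  -0.02891108 -0.00060042]
```

View pics/s3c.png

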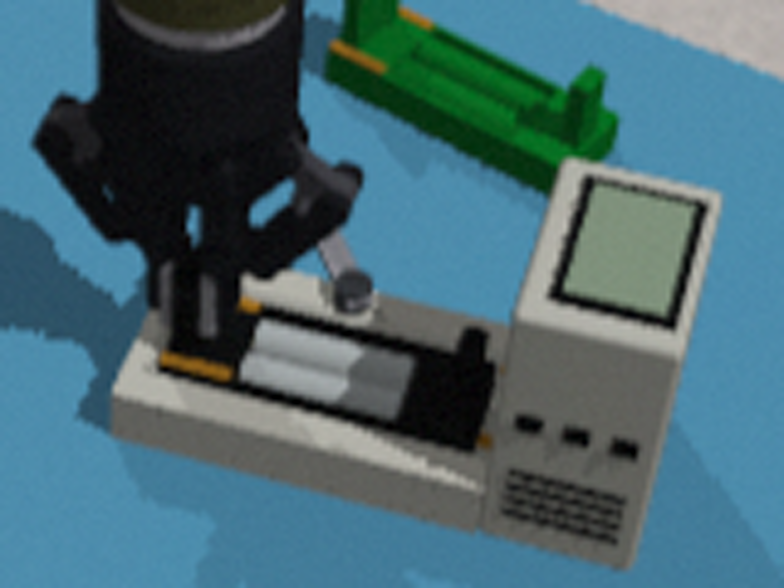

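The broad handle is gripped, with a 9 mm gap against its 10 mm thickness. Lifting straight up now.

Request:
send_rows --pt "0 0 0.005 0 255" --pt "0 0 0.01 0 255" --pt "0 0 0.012 0 255" --pt "0 0 0.015 0 255" --pt "0 0 0.015 0 255" --pt "0 0 0.015 0 255" --pt "0 0 0.015 0 255" --pt "0 0 0 0 255" --newtons 80

```text
clock: 6.1
tcp_pos: [0.6276, 0.0272, 0.1297]
orientation: [-0.001, 0.784, -0.621, 0.002]
wrist_force: [0.7, -1.1, -1.0]
finger_gap: 0.0084
```

Run:
```python
from h import *
s=monitor.get_state();print(s['clock'],s['tcp_pos'],s['orientation'],s['finger_gap'],s['wrist_force'],s['ft_torque'])
d=cam('scene','s4')
im=cv2.imread('pics/s4.png');cv2.imwrite('pics/s4c.png',cv2.resize(im[150:310,270:450],None,fx=3.7,fy=3.7,interpolation=cv2.INTER_CUBIC))
```

```text
6.1 [0.62755366 0.0272249  0.12972801] [-0.00141068  0.78411183 -0.62061392  0.00223762] 0.008436973432842748 [ 0.69847706 -1.12541891 -0.99920237] [-0.10070302 -0.04348166 -0.03514071]
```

View pics/s4c.png

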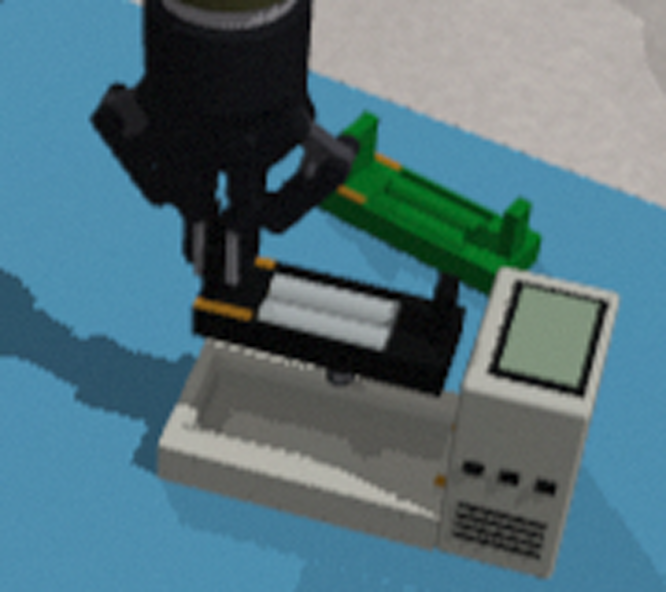

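Request:
send_rows --pt "0 -0.03 0 0 255" --pt "0 -0.03 0 8.5 255" --pt "0 -0.03 0 8.5 255" --pt "0 -0.03 0 8.5 255" --pt "-0.002 -0.03 0 8.5 255" --pt "-0.002 -0.03 0 8.5 255" --pt "-0.002 -0.018 0 8.5 255" --pt "0 0 0 8.5 255" --pt "0 0 0 8.5 255" --pt "0 0 0 8.5 255" --pt "0 0 0 0 255" --pt "0 0 0 0 255"

```text
clock: 7.35
tcp_pos: [0.6194, -0.1704, 0.1257]
orientation: [-0.0, 1.0, -0.004, -0.0]
wrist_force: [0.6, 0.6, -1.1]
finger_gap: 0.0085
```

Request:
send_rows --pt "0 0 -0.025 0 255" --pt "0 0 -0.025 0 255" --pt "0 0 -0.02 0 255" --pt "0 0 -0.01 0 255" --pt "0 0 -0.006 0 255" --pt "0 0 0 0 255" --pt "0 0 0 0 255"

```text
clock: 8.05
tcp_pos: [0.6204, -0.1709, 0.0413]
orientation: [0.0, 1.0, -0.002, 0.001]
wrist_force: [-0.5, 0.5, -1.0]
finger_gap: 0.0085
```

Run:
```python
from h import *
s=monitor.get_state();print(s['clock'],s['tcp_pos'],s['orientation'],s['finger_gap'],s['wrist_force'],s['ft_torque'],s['joint_pos'])
d=cam('scene','s5')
im=cv2.imread('pics/s5.png');cv2.imwrite('pics/s5c.png',cv2.resize(im[120:280,170:400],None,fx=3.4,fy=3.4,interpolation=cv2.INTER_CUBIC))
```

```text
8.05 [ 0.62044321 -0.17090901  0.04127181] [ 3.05251504e-04  9.99997236e-01 -2.20670994e-03  7.52054683e-04] 0.008477209880370705 [-0.46098345  0.47600853 -0.96818564] [ 0.01453736 -0.11516848 -0.01848005] [-3.93433130e-01  5.52648566e-01 -6.69716362e-02  9.49552864e-01
  9.17599155e-06  1.18177663e+00]
```

View pics/s5c.png

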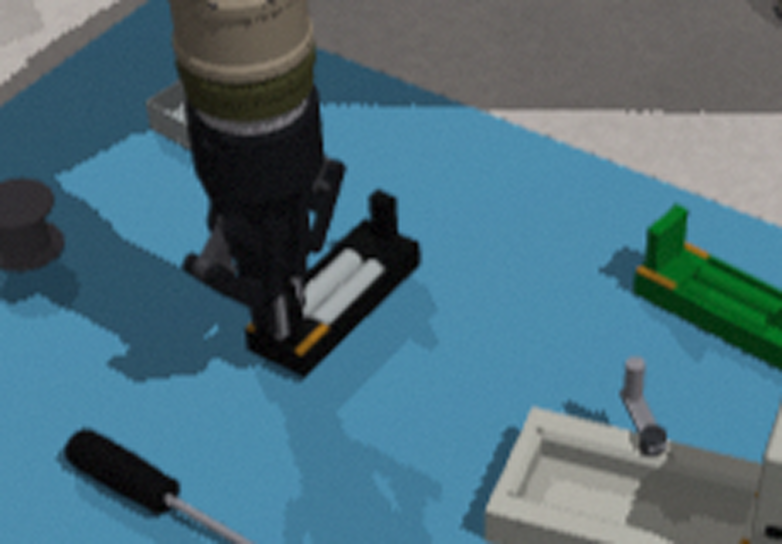

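Request:
send_rows --pt "0 0 -0.004 0 255" --pt "0 0 -0.003 0 255" --pt "0 0 -0.0015 0 255" --pt "0 0 0 0 255" --pt "0 0 0 0 255"

```text
clock: 8.6
tcp_pos: [0.6197, -0.1706, 0.0318]
orientation: [0.0, 1.0, -0.002, 0.0]
wrist_force: [0.0, 0.3, -1.7]
finger_gap: 0.0084
```

Request:
send_rows --pt "0 0 -0.001 0 255" --pt "0 0 0 0 255" --pt "0 0 0 0 255"

```text
clock: 8.9
tcp_pos: [0.6198, -0.1706, 0.0318]
orientation: [0.0, 1.0, -0.002, 0.0]
wrist_force: [-3.2, 1.4, 6.2]
finger_gap: 0.0086
```

Run:
```python
from h import *
s=monitor.get_state();print(s['clock'],s['tcp_pos'],s['finger_gap'],s['wrist_force'],s['ft_torque'])
```

```text
8.9 [ 0.6197654  -0.17064963  0.03176802] 0.00864372340454194 [-3.15611978  1.41798903  6.2239974 ] [0.21194045 0.48126046 0.06142893]
```

The tray is on the mat, with a 6 N push. Releasing gently, then moving up and over to the narrow handle.

Request:
send_rows --pt "0 0 0 0 200" --pt "0 0 0 0 130" --pt "0 0 0 0 60" --pt "0 0 0 0 0" --pt "0 0 0 0 0" --pt "0 0 0 0 0" --pt "0 0 0.03 0 0" --pt "0 0 0.04 0 0" --pt "0 0 0.04 0 0" --pt "0 0 0 0 0" --pt "0 0 0 0 0"

```text
clock: 10.0
tcp_pos: [0.6206, -0.171, 0.1422]
orientation: [0.001, 1.0, -0.002, 0.001]
wrist_force: [-0.2, 0.9, -0.5]
finger_gap: 0.0851
```

```bash
cat > look.py <<'E'
from h import *
np.set_printoptions(precision=4,suppress=True)
s=monitor.get_state();print(s['clock'],s['tcp_pos'],s['finger_gap'],s['wrist_force'])
for c in('top','scene'):
    d=cam(c,c+'6');W=cloud(d)
    for n in('tray','broad_handle','narrow_handle'):
        print(c,n,[(np.array(r['xyz']),round(r['conf'],2)) for r in eyes.tip_of(n,c)][:3])
    dark=d['img'].max(-1)<70
    for l,ctr in(('narrow',(.506,-.17)),):
        m=(abs(W[...,0]-ctr[0])<.03)&(abs(W[...,1]-ctr[1])<.03)&(W[...,2]>.045)&(W[...,2]<.068)
        p=W[m]
        if len(p)>3:
            r=cv2.minAreaRect((p[:,:2]*1000).astype(np.float32));print(c,l,len(p),r,p[:,:2].min(0),p[:,:2].max(0),p[:,2].max())
    m=(abs(W[...,0]-.563)<.1)&(abs(W[...,1]+.17)<.06)&(W[...,2]>.012)&(W[...,2]<.03)
    p=W[m];r=cv2.minAreaRect((p[:,:2]*1000).astype(np.float32));print(c,'body',r)
im=cv2.imread('pics/scene6.png');cv2.imwrite('pics/s6c.png',cv2.resize(im[120:280,170:400],None,fx=3.4,fy=3.4,interpolation=cv2.INTER_CUBIC))
E
python3 look.py
```

```text
10.0 [ 0.6206 -0.171   0.1422] 0.0851337108603013 [-0.1937  0.9355 -0.4683]
top tray [(array([ 0.5648, -0.1706,  0.0073]), 0.66), (array([0.4229, 0.0454, 0.0009]), 0.64)]
top broad_handle [(array([ 0.4155, -0.0026,  0.051 ]), 0.96), (array([ 0.6239, -0.1712,  0.049 ]), 0.75)]
top narrow_handle [(array([0.4256, 0.1093, 0.0398]), 0.84)]
top body ((587.9592895507812, -166.9979248046875), (34.50804901123047, 81.27854919433594), 89.56641387939453)
scene tray [(array([0.4245, 0.0501, 0.0029]), 0.77), (array([ 0.5652, -0.1698,  0.0005]), 0.69), (array([0.5955, 0.145 , 0.0153]), 0.6)]
scene broad_handle [(array([ 0.4159, -0.0075,  0.0469]), 0.69)]
scene narrow_handle [(array([ 0.5065, -0.1707,  0.0462]), 0.84), (array([0.4274, 0.106 , 0.0483]), 0.58)]
scene narrow 51 ((509.2541809082031, -169.10400390625), (13.88211441040039, 15.980422019958496), 5.868348121643066) [ 0.5018 -0.177 ] [ 0.5156 -0.1605] 0.06101304813257902
scene body ((565.9261474609375, -169.31015014648438), (133.25640869140625, 49.38157272338867), 0.018971871584653854)
```

View pics/s6c.png

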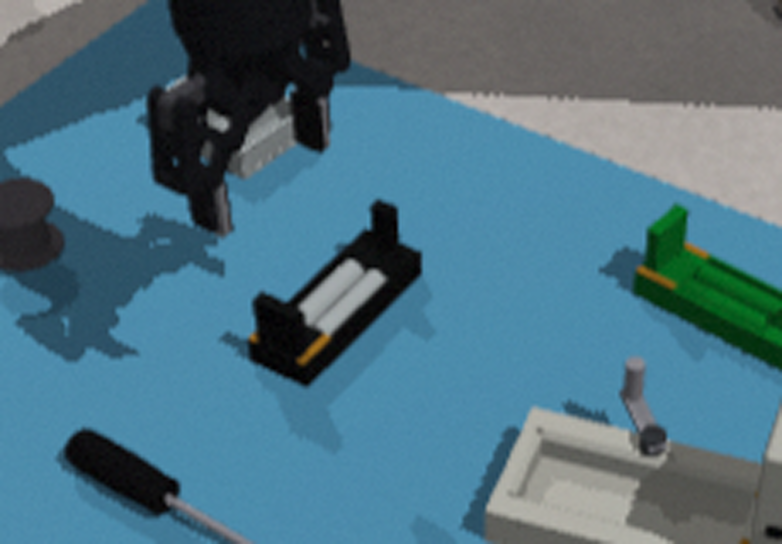

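The tray stands upright on the mat with the narrow handle at about (0.506, -0.171). Next I move over that handle and grip it.

Request:
send_rows --pt "-0.04 0 0 0 0" --pt "-0.04 0 0 0 0" --pt "-0.034 0 0 0 0" --pt "0 0 0 0 0" --pt "0 0 -0.04 0 0" --pt "0 0 -0.03 0 0" --pt "0 0 -0.01 0 0" --pt "0 0 0 0 0" --pt "0 0 0 0 0"

```text
clock: 11.3
tcp_pos: [0.5067, -0.171, 0.0616]
orientation: [0.0, 1.0, -0.002, 0.001]
wrist_force: [0.4, 0.2, 0.3]
finger_gap: 0.0853
```

Run:
```python
from h import *
s=monitor.get_state();print(s['clock'],s['tcp_pos'],s['orientation'],s['finger_gap'],s['wrist_force'])
cam('scene','s7')
im=cv2.imread('pics/s7.png');cv2.imwrite('pics/s7c.png',cv2.resize(im[120:280,170:400],None,fx=3.4,fy=3.4,interpolation=cv2.INTER_CUBIC))
```

```text
11.3 [ 0.50674207 -0.17102224  0.0616432 ] [ 2.35581053e-04  9.99998028e-01 -1.89821364e-03  5.34067233e-04] 0.08530792601042271 [0.4027439  0.15932501 0.31842582]
```

View pics/s7c.png

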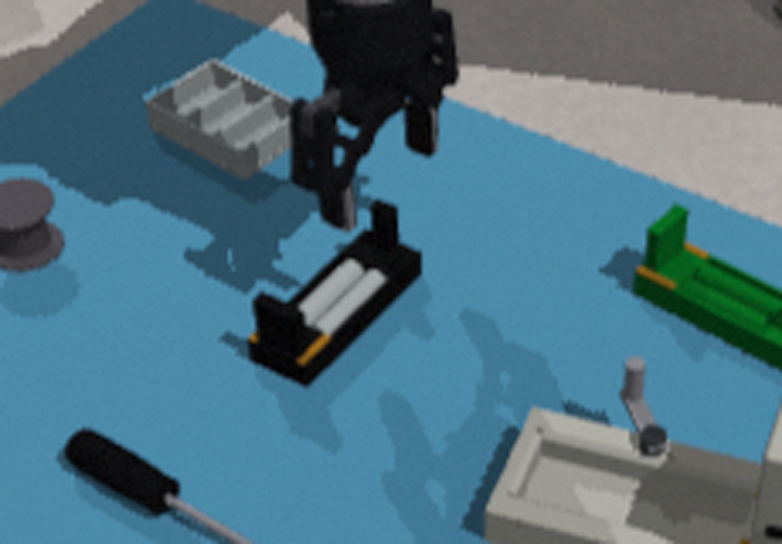

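Request:
send_rows --pt "0 0 -0.015 0 0" --pt "0 0 -0.0135 0 0" --pt "0 0 0 0 100" --pt "0 0 0 0 180" --pt "0 0 0 0 255" --pt "0 0 0 0 255" --pt "0 0 0 0 255" --pt "0 0 0 0 255" --pt "0 0 0 0 255"

```text
clock: 12.25
tcp_pos: [0.5062, -0.1709, 0.0331]
orientation: [0.0, 1.0, -0.002, 0.001]
wrist_force: [-0.7, -0.2, 6.7]
finger_gap: 0.0084
```

Run:
```python
from h import *
np.set_printoptions(precision=4,suppress=True)
s=monitor.get_state();print(s['clock'],s['tcp_pos'],s['orientation'],s['finger_gap'],s['wrist_force'])
for c in('scene','top'):
    d=cam(c,c+'8');W=cloud(d)
    m=(abs(W[...,0]-.563)<.1)&(abs(W[...,1]+.17)<.06)&(W[...,2]>.012)&(W[...,2]<.03)
    p=W[m];r=cv2.minAreaRect((p[:,:2]*1000).astype(np.float32));print(c,'body',r,np.percentile(p[:,1],[1,50,99]))
    # fingers: z .03-.06 near tcp
    t=s['tcp_pos'];q=W.reshape(-1,3);m=(q[:,2]>.07)&(q[:,2]<.1)&(abs(q[:,0]-t[0])<.04)&(abs(q[:,1]-t[1])<.03);p=q[m]
    if len(p)>5:print('fing',len(p),np.percentile(p,[2,50,98],axis=0))
im=cv2.imread('pics/scene8.png');cv2.imwrite('pics/s8c.png',cv2.resize(im[120:280,170:400],None,fx=3.4,fy=3.4,interpolation=cv2.INTER_CUBIC))
```

```text
12.25 [ 0.5062 -0.1709  0.0331] [ 0.0004  1.     -0.002   0.0006] 0.008357465386262192 [-0.7081 -0.2406  6.7045]
scene body ((565.9052734375, -169.16131591796875), (135.98208618164062, 50.0413818359375), 0.34525835514068604) [-0.1927 -0.1625 -0.1456]
fing 193 [[ 0.4708 -0.1781  0.0718]
 [ 0.5174 -0.1581  0.086 ]
 [ 0.5446 -0.1535  0.0992]]
top body ((579.9971313476562, -166.43115234375), (146.6925811767578, 72.31534576416016), 15.182790756225586) [-0.1959 -0.1637 -0.15  ]
fing 7 [[ 0.4707 -0.1607  0.0839]
 [ 0.5391 -0.1602  0.0924]
 [ 0.5458 -0.1588  0.0954]]
```

View pics/s8c.png

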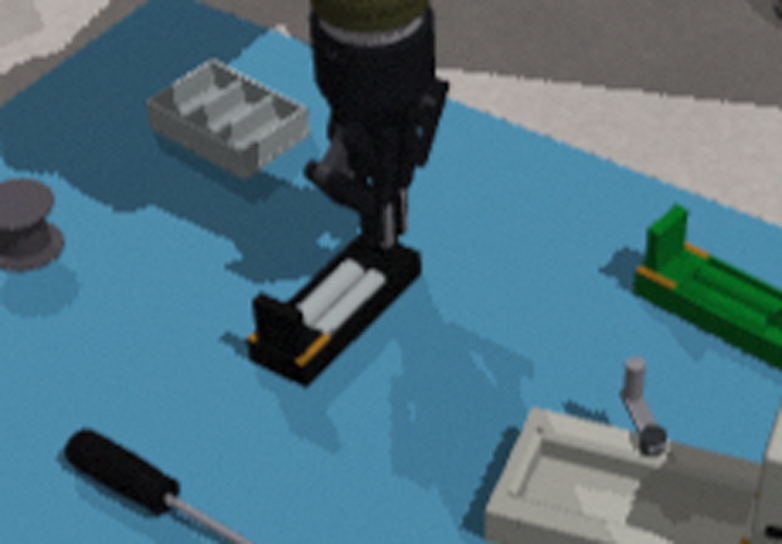

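Request:
send_rows --pt "0 0 0.005 0 255" --pt "0 0 0.02 0 255" --pt "0 0 0.03 0 255" --pt "0 0 0.03 0 255" --pt "0 0 0.015 0 255" --pt "0 0 0 0 255" --pt "0 0 0 0 255" --newtons 100

```text
clock: 13.05
tcp_pos: [0.5054, -0.1704, 0.1318]
orientation: [-0.0, 1.0, -0.002, -0.0]
wrist_force: [-0.6, 0.7, -2.0]
finger_gap: 0.0081
```

Request:
send_rows --pt "0.01 0.01 0 8.5 255" --pt "0.01 0.01 0 8.5 255" --pt "0.01 0.01 0 8.5 255" --pt "0.01 0.01 0 8.5 255" --pt "0.01 0.01 0 8.5 255" --pt "0.01 0.01 0 8.5 255" --pt "0.01 0.01 0 8.5 255" --pt "0.01 0.01 0 8.5 255" --pt "0.01 0.01 0 8.5 255" --pt "0.01 0.01 0 8.5 255" --pt "0.01 0 0 8.5 255" --pt "0.01 0 0 8.5 255"

```text
clock: 14.25
tcp_pos: [0.6249, -0.0699, 0.1299]
orientation: [-0.002, 0.628, 0.778, -0.001]
wrist_force: [-0.8, 0.3, -1.9]
finger_gap: 0.0082
```

Run:
```python
from h import *
np.set_printoptions(precision=4,suppress=True)
s=monitor.get_state();print(s['clock'],s['tcp_pos'],s['orientation'],s['finger_gap'],s['wrist_force'],s['joint_pos'])
o=s['orientation'];print(2*np.degrees(np.arctan2(o[2],o[1])))
cam('scene','s9')
im=cv2.imread('pics/s9.png');cv2.imwrite('pics/s9c.png',cv2.resize(im[120:310,230:450],None,fx=3.1,fy=3.1,interpolation=cv2.INTER_CUBIC))
```

```text
14.25 [ 0.6249 -0.0699  0.1299] [-0.0018  0.6282  0.7781 -0.0008] 0.008180108838470142 [-0.7613  0.2672 -1.8894] [-0.2389  0.4637  0.0179  1.1289 -0.     -0.4513]
102.17121108822074
```

View pics/s9c.png

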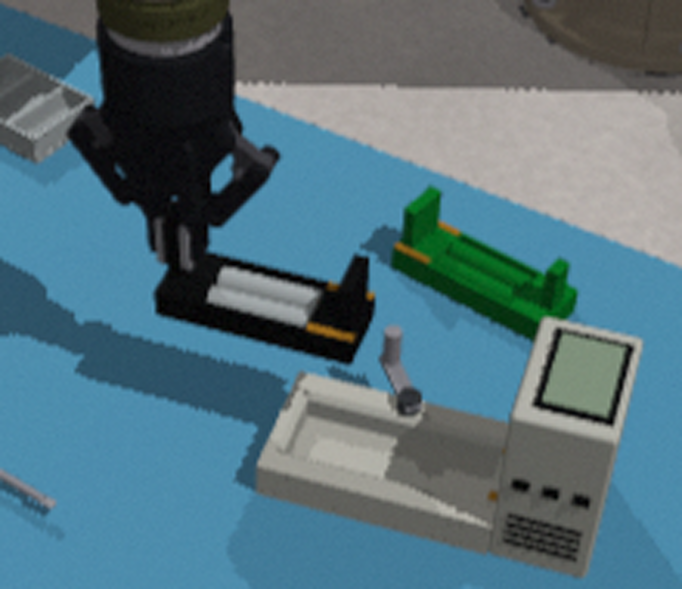

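Request:
send_rows --pt "0 0 0 1.5 255" --pt "0 0.025 0 0 255" --pt "0 0.03 0 0 255" --pt "0 0.025 0 0 255" --pt "0 0.018 0 0 255" --pt "0 0 0 0 255" --pt "0 0 0 0 255" --pt "0 0 0 0 255" --pt "0 0 0 0 255"

```text
clock: 15.2
tcp_pos: [0.6257, 0.0263, 0.1322]
orientation: [-0.0, 0.621, 0.784, -0.0]
wrist_force: [0.1, -0.3, -0.4]
finger_gap: 0.0078
```

```bash
cat > ins.py <<'E'
from h import *
import sys
np.set_printoptions(precision=4,suppress=True)
s=monitor.get_state();print(s['clock'],s['tcp_pos'],s['orientation'],s['finger_gap'],s['wrist_force'],s['ft_torque'])
o=s['orientation'];print(2*np.degrees(np.arctan2(o[2],o[1])))
n=sys.argv[1];d=cam('scene','s'+n)
im=cv2.imread(f'pics/s{n}.png');cv2.imwrite(f'pics/s{n}c.png',cv2.resize(im[150:310,280:450],None,fx=3.7,fy=3.7,interpolation=cv2.INTER_CUBIC))
if len(sys.argv)>2:
    zt=float(sys.argv[2]) # expected tray underside z
    a=np.radians(13.35);ex=np.array([np.cos(a),np.sin(a)]);ey=np.array([-ex[1],ex[0]])
    W=cloud(d).reshape(-1,3);dk=d['img'].reshape(-1,3).max(1)
    c=np.array([.6132,.0832])
    p=W.copy();l=np.c_[(p[:,:2]-c)@ex,(p[:,:2]-c)@ey,p[:,2]]*1000
    m=(abs(l[:,0])<60)&(abs(l[:,1])<100)
    z=l[:,2]
    t=m&(z>zt*1000+2)&(z<zt*1000+19)&(dk<75)
    print('tray side pts',t.sum(),'x',np.percentile(l[t,0],[2,50,90,98]),'y',np.percentile(l[t,1],[1,99]))
    b=m&(z>10)&(z<29)&(dk>70)
    q=b&(l[:,0]>35)&(l[:,1]<60);print('bay +x face',q.sum(),np.percentile(l[q,0],[10,50,90]))
    top=m&(z>29)&(z<34)&(dk>70);print('rim pts',top.sum(),np.percentile(l[top,0],[1,99]),np.percentile(l[top,1],[1,99]))
    if top.sum()>5:
        for lo,hi in((-60,60),):
            r=l[top&(l[:,1]>lo)&(l[:,1]<hi)];pos=r[r[:,0]>0];neg=r[r[:,0]<0]
            print('rim +x',np.percentile(pos[:,0],[2,98]) if len(pos) else 0,'-x',np.percentile(neg[:,0],[2,98]) if len(neg) else 0)
E
python3 ins.py 10 .1
```

```text
15.2 [0.6257 0.0263 0.1322] [-0.      0.6213  0.7836 -0.0001] 0.00779736782545326 [ 0.1213 -0.3321 -0.4353] [-0.1323 -0.0331  0.003 ]
103.18248898318183
tray side pts 437 x [-17.3877  25.5789  27.1058  28.012 ] y [-63.2652  64.8154]
bay +x face 434 [43.2197 44.8037 46.2705]
rim pts 941 [-38.6572  46.056 ] [-76.6049  74.5319]
rim +x [28.7103 46.0696] -x [-38.3536 -23.2362]
```

View pics/s10c.png

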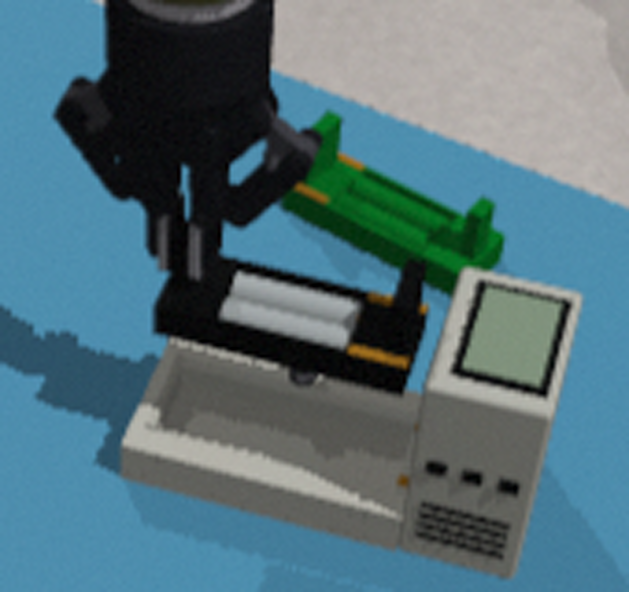

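Request:
send_rows --pt "-0.001 0.0003 -0.02 0.1 255" --pt "0 0 -0.02 0 255" --pt "0 0 -0.015 0 255" --pt "0 0 -0.008 0 255" --pt "0 0 0 0 255" --pt "0 0 0 0 255" --pt "0 0 0 0 255"

```text
clock: 15.95
tcp_pos: [0.6256, 0.0275, 0.0704]
orientation: [0.001, 0.62, 0.785, 0.001]
wrist_force: [-0.7, -0.4, -1.6]
finger_gap: 0.0081
```

```bash
python3 ins.py 11 .038
```

```text
15.95 [0.6256 0.0275 0.0704] [0.0007 0.62   0.7846 0.0005] 0.008110121338364583 [-0.6858 -0.3989 -1.5671] [-0.09   -0.0341  0.0005]
103.365385012777
tray side pts 438 x [-40.3476  25.7977  27.9187  45.4527] y [-62.4709  98.321 ]
bay +x face 432 [43.0703 44.7625 46.083 ]
rim pts 598 [-25.9471  46.4745] [-76.6561  75.9009]
rim +x [28.362  46.1115] -x 0
```

View pics/s11c.png

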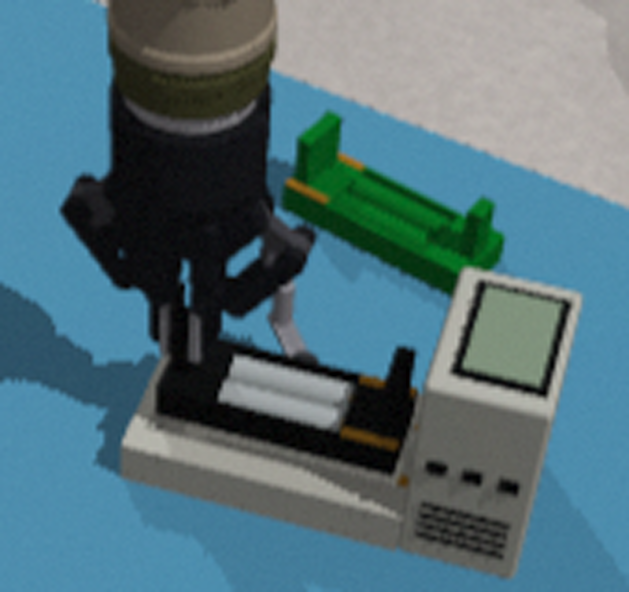

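Request:
send_rows --pt "-0.0015 -0.0003 0 0 255" --pt "0 0 -0.004 0 255" --pt "0 0 -0.004 0 255" --pt "0 0 -0.003 0 255" --pt "0 0 0 0 255" --pt "0 0 0 0 255"

```text
clock: 16.6
tcp_pos: [0.6231, 0.0274, 0.058]
orientation: [-0.0, 0.62, 0.785, -0.0]
wrist_force: [-0.1, -0.1, -1.2]
finger_gap: 0.0082
```

```bash
python3 ins.py 12 .028
```

```text
16.6 [0.6231 0.0274 0.058 ] [-0.0003  0.6199  0.7847 -0.0001] 0.008237163967870283 [-0.0914 -0.1108 -1.1996] [-0.0671 -0.0231 -0.0513]
103.37778539330749
tray side pts 672 x [-38.3093  22.3821  24.9915  45.1854] y [-61.6597  97.8292]
bay +x face 421 [43.2285 44.8347 46.3349]
rim pts 677 [-42.6317  46.5866] [-76.6622  75.5079]
rim +x [27.9329 46.4049] -x [-43.0445 -37.2061]
```

View pics/s12c.png

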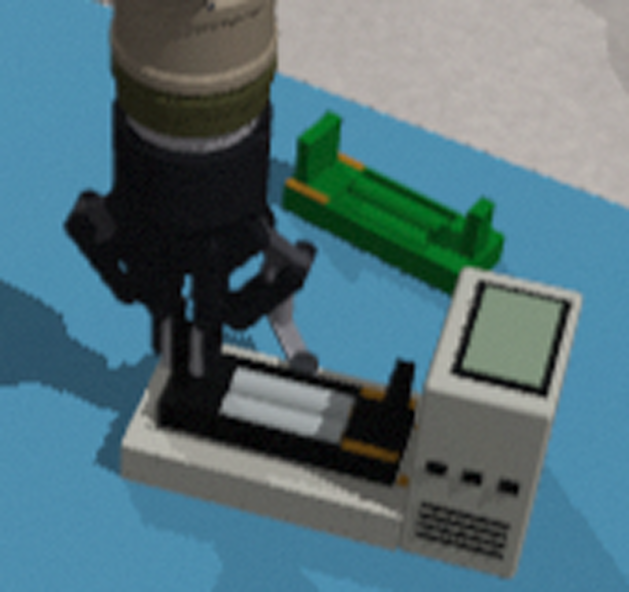

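Request:
send_rows --pt "0 0 -0.003 0 255" --pt "0 0 -0.002 0 255" --pt "0 0 0 0 255" --pt "0 0 0 0 255"

```text
clock: 17.05
tcp_pos: [0.6232, 0.0274, 0.0532]
orientation: [-0.0, 0.62, 0.785, -0.0]
wrist_force: [-0.6, -0.0, -1.5]
finger_gap: 0.0081
```

Request:
send_rows --pt "0 0 -0.002 0 255" --pt "0 0 -0.002 0 255" --pt "0 0 0 0 255" --pt "0 0 0 0 255"

```text
clock: 17.45
tcp_pos: [0.6231, 0.0274, 0.0492]
orientation: [-0.0, 0.62, 0.785, -0.0]
wrist_force: [-1.6, 0.5, -1.0]
finger_gap: 0.0083
```

Request:
send_rows --pt "0 0 -0.002 0 255" --pt "0 0 -0.002 0 255" --pt "0 0 -0.002 0 255" --pt "0 0 0 0 255" --pt "0 0 0 0 255"

```text
clock: 17.95
tcp_pos: [0.6231, 0.0274, 0.0432]
orientation: [-0.0, 0.62, 0.785, -0.0]
wrist_force: [-0.2, 0.5, -1.5]
finger_gap: 0.0078
```

Request:
send_rows --pt "0 0 -0.001 0 255" --pt "0 0 -0.001 0 255" --pt "0 0 0 0 255" --pt "0 0 0 0 255"

```text
clock: 18.35
tcp_pos: [0.6233, 0.0274, 0.0413]
orientation: [0.0, 0.62, 0.785, 0.0]
wrist_force: [-0.8, -0.3, -1.2]
finger_gap: 0.0079
```

```bash
python3 ins.py 13 .012
```

```text
18.35 [0.6233 0.0274 0.0413] [0.     0.62   0.7846 0.0001] 0.007922124962448677 [-0.7834 -0.2894 -1.1636] [-0.1374 -0.0485 -0.0163]
103.37268118903035
tray side pts 432 x [-26.9099   8.7354  24.1147  45.1267] y [-63.2241  95.9221]
bay +x face 437 [43.1847 44.7364 46.0781]
rim pts 1182 [-42.2658  45.8707] [-76.0679  73.9145]
rim +x [ 6.3523 45.8413] -x [-42.5193  -1.4945]
```

View pics/s13c.png

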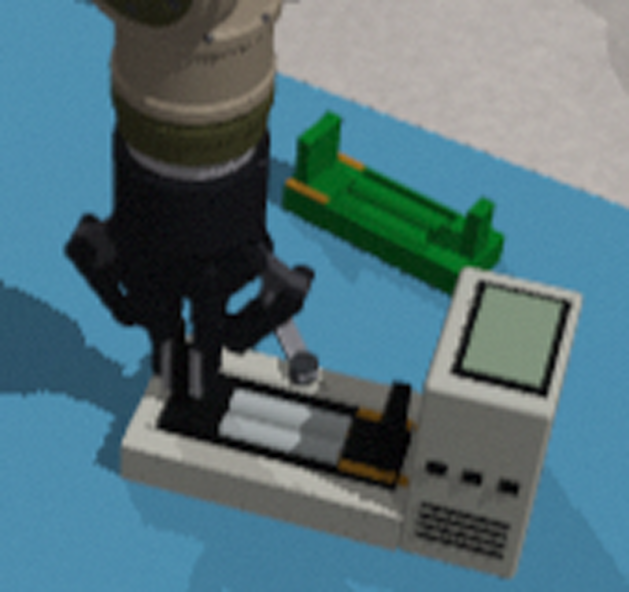

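Request:
send_rows --pt "0 0 -0.001 0 255" --pt "0 0 0 0 255" --pt "0 0 0 0 255"

```text
clock: 18.7
tcp_pos: [0.6234, 0.0273, 0.0413]
orientation: [0.0, 0.62, 0.785, 0.0]
wrist_force: [-3.1, 0.3, 5.7]
finger_gap: 0.0078
```

Request:
send_rows --pt "0 0 -0.0007 0 255" --pt "0 0 0 0 255" --pt "0 0 0 0 255"

```text
clock: 19.0
tcp_pos: [0.6234, 0.0273, 0.0413]
orientation: [0.0, 0.62, 0.785, 0.0]
wrist_force: [-4.5, -0.4, 9.9]
finger_gap: 0.0082
```

The tray is bottomed at the expected height (0.0413 against 0.0411), with 10 N pushing down. Releasing.

Request:
send_rows --pt "0 0 0 0 200" --pt "0 0 0 0 130" --pt "0 0 0 0 60" --pt "0 0 0 0 0" --pt "0 0 0 0 0" --pt "0 0 0 0 0" --pt "0 0 0.03 0 0" --pt "0 0 0.04 0 0" --pt "0 0 0.04 0 0" --pt "0.0 -0.04 0 0 0" --pt "0 -0.04 0 0 0" --pt "0 0 0 0 0"

```text
clock: 20.2
tcp_pos: [0.6238, -0.0569, 0.1502]
orientation: [0.001, 0.622, 0.783, -0.0]
wrist_force: [-1.0, 0.6, 0.2]
finger_gap: 0.0852
```

```bash
cat > chk.py <<'E'
from h import *
import sys
np.set_printoptions(precision=4,suppress=True)
s=monitor.get_state();print(s['clock'],s['tcp_pos'],s['wrist_force'],s['finger_gap'],s['joint_pos'])
n=sys.argv[1]
for c in('scene','top'):
    d=cam(c,c+n);W=cloud(d)
    for k in('contact_end','catch_post','catch_pivot','broad_handle','narrow_handle'):
        print(c,k,[(np.array(r['xyz']),round(r['conf'],2)) for r in eyes.tip_of(k,c)][:3])
    x,y,z=W[...,0],W[...,1],W[...,2]
    for l,a,b,r in(('narrow',.6256,.028,.028),('broad',.599,.138,.022)):
        m=(np.hypot(x-a,y-b)<r)&(z>.05)&(z<.075);
        if l=='broad': m&=(((x-.6132)*-.2306+(y-.0832)*.973)<.068)
        p=W[m]
        if len(p)>4: print(c,l,len(p),cv2.minAreaRect((p[:,:2]*1000).astype(np.float32)),'zmax',np.percentile(p[:,2],95))
im=cv2.imread(f'pics/scene{n}.png');cv2.imwrite(f'pics/s{n}c.png',cv2.resize(im[180:310,290:450],None,fx=4.5,fy=4.5,interpolation=cv2.INTER_CUBIC))
E
python3 chk.py 14
```

```text
20.2 [ 0.6238 -0.0569  0.1502] [-1.0325  0.6048  0.2339] 0.08520506006960502 [-0.2184  0.4431  0.0368  1.1626 -0.0014 -0.4471]
scene contact_end [(array([0.593 , 0.1481, 0.0113]), 0.92), (array([ 0.417 , -0.0139,  0.006 ]), 0.68)]
scene catch_post [(array([0.5525, 0.0468, 0.0527]), 0.66), (array([0.6136, 0.084 , 0.0013]), 0.33)]
scene catch_pivot [(array([0.5786, 0.0741, 0.0334]), 0.93)]
scene broad_handle [(array([ 0.4139, -0.0061,  0.0463]), 0.63), (array([0.6005, 0.1393, 0.0569]), 0.59)]
scene narrow_handle [(array([0.6242, 0.0282, 0.0562]), 0.89), (array([0.4242, 0.1058, 0.0483]), 0.8)]
scene narrow 64 ((627.1871337890625, 29.97113037109375), (19.382055282592773, 9.604776382446289), 14.930785179138184) zmax 0.06782359047797282
scene broad 108 ((601.484619140625, 140.41065979003906), (36.015846252441406, 10.109675407409668), 13.735974311828613) zmax 0.0679563141385535
top contact_end [(array([0.596 , 0.1462, 0.0093]), 0.86), (array([0.4868, 0.4093, 0.0007]), 0.27)]
top catch_post [(array([0.5491, 0.0462, 0.0526]), 0.63)]
top catch_pivot [(array([0.5755, 0.0754, 0.0293]), 0.83)]
top broad_handle [(array([0.5981, 0.1368, 0.0526]), 0.9)]
top narrow_handle [(array([0.6288, 0.0305, 0.057 ]), 0.87), (array([0.4252, 0.1072, 0.0438]), 0.53)]
top narrow 27 ((624.8744506835938, 26.192115783691406), (15.528606414794922, 9.236233711242676), 13.785083770751953) zmax 0.07111798217655278
top broad 62 ((598.7052612304688, 136.6405029296875), (33.66349411010742, 9.908584594726562), 12.69551944732666) zmax 0.06900096376034484
```

View pics/s14c.png

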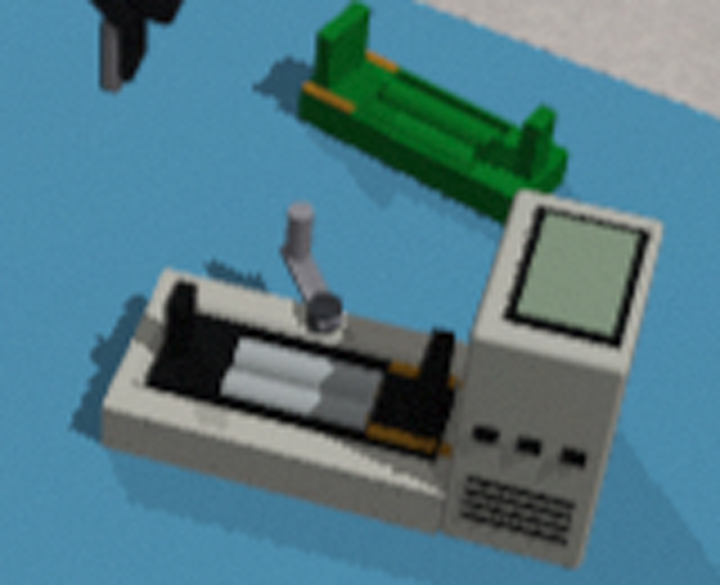

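The tray is home: both handle positions match the starting layout, reversed. The catch post is at about (0.553, 0.047), an angle of roughly 2.5 rad. I'll cage the post loosely with the jaws along its direction of travel and sweep it around the pivot.

Request:
send_rows --pt "0 0 0 -8.45 0" --pt "0 0 0 -8.45 0" --pt "-0.007 0.01 0 -8.45 60" --pt "-0.007 0.01 0 -8.45 110" --pt "-0.007 0.01 0 -8.45 135" --pt "-0.007 0.01 0 -8.45 135" --pt "-0.007 0.01 0 -8.45 135" --pt "-0.007 0.01 0 -8.45 135" --pt "-0.007 0.01 0 -8.45 135" --pt "-0.007 0.01 0 -8.45 135" --pt "-0.007 0.01 0 -8.45 135" --pt "-0.007 0.01 0 -8.45 135" --newtons 20

```text
clock: 22.0
tcp_pos: [0.5529, 0.0479, 0.1497]
orientation: [0.0, 1.0, 0.014, 0.0]
wrist_force: [-0.1, -0.4, -0.3]
finger_gap: 0.0406
```

Request:
send_rows --pt "0 0 0 -8.45 135" --pt "0 0 0 -8.45 135" --pt "0 0 0 -8.45 135" --pt "0 0 0 -8.45 135" --pt "0 0 0 -8.45 135" --pt "0 0 -0.03 0 135" --pt "0 0 -0.03 0 135" --pt "0 0 -0.01 0 135" --pt "0 0 0 0 135" --pt "0 0 0 0 135" --pt "0 0 0 0 135"

```text
clock: 23.1
tcp_pos: [0.5545, 0.0473, 0.0812]
orientation: [-0.0, 0.939, -0.344, 0.001]
wrist_force: [1.2, 0.4, 0.2]
finger_gap: 0.0403
```

Run:
```python
from h import *
np.set_printoptions(precision=4,suppress=True)
s=monitor.get_state();print(s['clock'],s['tcp_pos'],s['finger_gap'],s['wrist_force'],s['joint_pos'])
o=s['orientation'];print(2*np.degrees(np.arctan2(o[2],o[1])))
cam('scene','s15');im=cv2.imread('pics/s15.png');cv2.imwrite('pics/s15c.png',cv2.resize(im[180:310,290:450],None,fx=4.5,fy=4.5,interpolation=cv2.INTER_CUBIC))
```

```text
23.1 [0.5545 0.0473 0.0812] 0.040317633634097065 [1.169  0.3743 0.1974] [-0.0591  0.3657 -0.262   0.9403 -0.0001  2.2146]
-40.27279963076597
```

View pics/s15c.png

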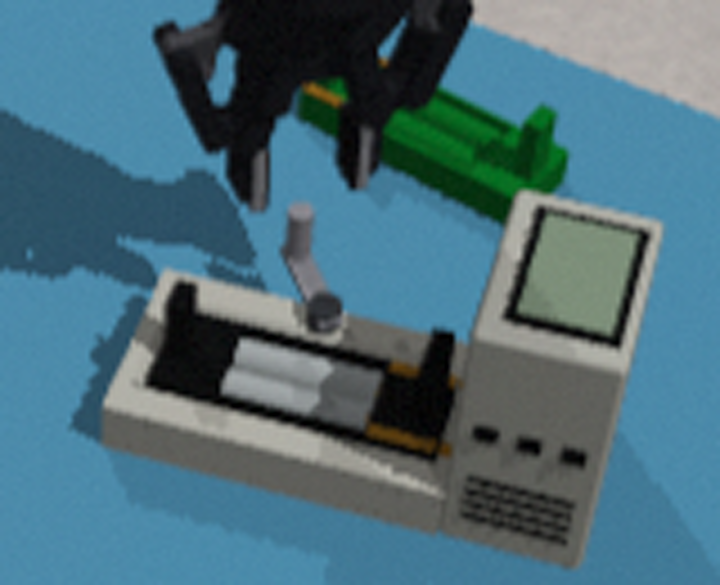

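Request:
send_rows --pt "0 0 -0.015 0 135" --pt "0 0 -0.015 0 135" --pt "0 0 -0.007 0 135" --pt "0 0 0 0 195" --pt "0 0 0 0 195" --pt "0 0 0 0 195"

```text
clock: 23.75
tcp_pos: [0.554, 0.0473, 0.0436]
orientation: [-0.0, 0.939, -0.344, 0.001]
wrist_force: [-0.9, -0.3, -0.1]
finger_gap: 0.0201
```

Run:
```python
from h import *
np.set_printoptions(precision=4,suppress=True)
s=monitor.get_state();print(s['clock'],s['tcp_pos'],s['finger_gap'],s['wrist_force'])
cam('scene','s16');im=cv2.imread('pics/s16.png');cv2.imwrite('pics/s16c.png',cv2.resize(im[180:310,290:450],None,fx=4.5,fy=4.5,interpolation=cv2.INTER_CUBIC))
# arc, 9 deg... print targets every 8.5 deg from -130.35 to 13.35(+2)
P=np.array([.5766,.0745]);a=-130.35;p0=P+.036*np.array([np.cos(np.radians(a)),np.sin(np.radians(a))]);print(p0)
for i in range(17):
    a+=8.45;p=P+.036*np.array([np.cos(np.radians(a)),np.sin(np.radians(a))]);print(i,np.round(a,1),np.round((p-p0)*1000,1),p);p0=p
```

```text
23.75 [0.554  0.0473 0.0436] 0.020133947549663887 [-0.9079 -0.2553 -0.0772]
[0.5533 0.0471]
0 -121.9 [ 4.3 -3.1] [0.5576 0.0439]
1 -113.4 [ 4.7 -2.5] [0.5623 0.0415]
2 -105.0 [ 5.  -1.7] [0.5673 0.0397]
3 -96.5 [ 5.2 -1. ] [0.5725 0.0387]
4 -88.1 [ 5.3 -0.2] [0.5778 0.0385]
5 -79.6 [5.3 0.6] [0.5831 0.0391]
6 -71.2 [5.1 1.3] [0.5882 0.0404]
7 -62.7 [4.9 2.1] [0.5931 0.0425]
8 -54.3 [4.5 2.8] [0.5976 0.0453]
9 -45.8 [4.1 3.4] [0.6017 0.0487]
10 -37.4 [3.5 4. ] [0.6052 0.0526]
11 -28.9 [2.9 4.4] [0.6081 0.0571]
12 -20.5 [2.2 4.8] [0.6103 0.0619]
13 -12.0 [1.5 5.1] [0.6118 0.067 ]
14 -3.6 [0.7 5.3] [0.6125 0.0722]
15 4.9 [-0.1  5.3] [0.6125 0.0775]
16 13.3 [-0.8  5.2] [0.6116 0.0828]
```

View pics/s16c.png

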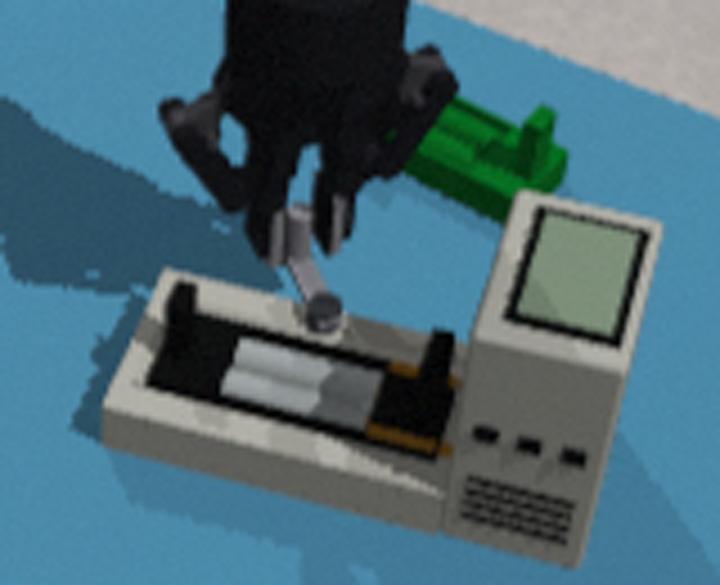

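Request:
send_rows --pt "0.004 -0.003 0 8.45 195" --pt "0.0047 -0.0025 0 8.45 195" --pt "0.005 -0.0017 0 8.45 195" --pt "0.0052 -0.001 0 8.45 195" --pt "0.0053 -0.0002 0 8.45 195" --pt "0.0053 0.0006 0 8.45 195" --pt "0.0051 0.0013 0 8.45 195" --pt "0.0049 0.0021 0 8.45 195" --pt "0 0 0 0 195" --pt "0 0 0 0 195"

```text
clock: 24.8
tcp_pos: [0.593, 0.043, 0.043]
orientation: [0.0, 0.972, 0.235, 0.0]
wrist_force: [0.4, 0.2, 0.1]
finger_gap: 0.02
```

Run:
```python
from h import *
np.set_printoptions(precision=4,suppress=True)
s=monitor.get_state();print(s['clock'],s['tcp_pos'],s['finger_gap'],s['wrist_force'])
o=s['orientation'];print(2*np.degrees(np.arctan2(o[2],o[1])))
cam('scene','s17');im=cv2.imread('pics/s17.png');cv2.imwrite('pics/s17c.png',cv2.resize(im[180:310,290:450],None,fx=4.5,fy=4.5,interpolation=cv2.INTER_CUBIC))
```

```text
24.8 [0.593 0.043 0.043] 0.019976286574961904 [0.4057 0.2426 0.1259]
27.13472614360285
```

View pics/s17c.png

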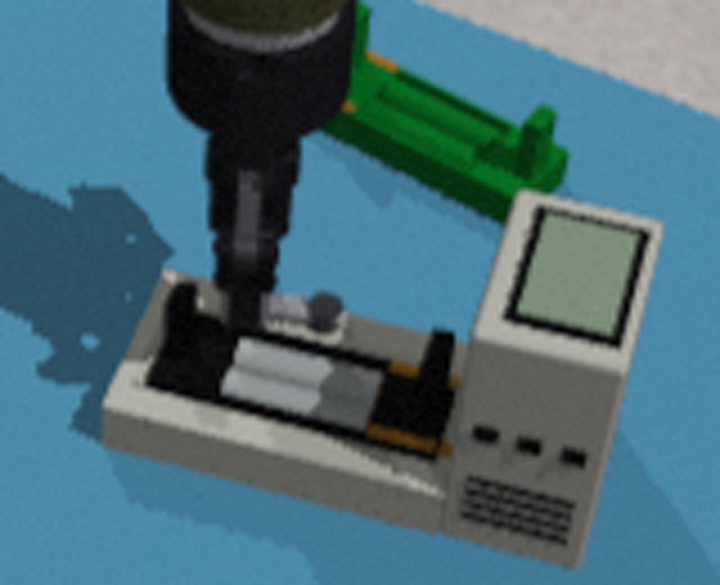

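Request:
send_rows --pt "0.0045 0.0028 0 8.45 195" --pt "0.0041 0.0034 0 8.45 195" --pt "0.0035 0.004 0 8.45 195" --pt "0.0029 0.0044 0 8.45 195" --pt "0.0022 0.0048 0 8.45 195" --pt "0.0015 0.0051 0 8.45 195" --pt "0.0007 0.0053 0 8.45 195" --pt "-0.0001 0.0053 0 8.45 195" --pt "-0.0008 0.0052 0 8.45 195" --pt "0 0 0 0 195" --pt "0 0 0 0 195"

```text
clock: 25.95
tcp_pos: [0.6112, 0.0833, 0.0428]
orientation: [0.0, 0.622, 0.783, 0.0]
wrist_force: [-0.3, 0.3, -1.0]
finger_gap: 0.0203
```

Request:
send_rows --pt "-0.0005 0.002 0 0 195" --pt "-0.0002 0.001 0 0 195" --pt "0 0 0 0 195"

```text
clock: 26.25
tcp_pos: [0.6109, 0.0861, 0.0428]
orientation: [0.0, 0.62, 0.784, 0.0]
wrist_force: [1.3, -0.9, -0.2]
finger_gap: 0.0199
```

Request:
send_rows --pt "-0.0002 0.001 0 0 195" --pt "0 0 0 0 195" --pt "0 0 0 0 195"

```text
clock: 26.55
tcp_pos: [0.6107, 0.0871, 0.0428]
orientation: [0.0, 0.62, 0.785, 0.0]
wrist_force: [1.5, -1.4, 0.5]
finger_gap: 0.0201
```

Run:
```python
from h import *
np.set_printoptions(precision=4,suppress=True)
s=monitor.get_state();print(s['clock'],s['tcp_pos'],s['finger_gap'],s['wrist_force'])
cam('scene','s18');im=cv2.imread('pics/s18.png');cv2.imwrite('pics/s18c.png',cv2.resize(im[180:310,290:450],None,fx=4.5,fy=4.5,interpolation=cv2.INTER_CUBIC))
```

```text
26.55 [0.6107 0.0871 0.0428] 0.020142393880116512 [ 1.5063 -1.3614  0.4841]
```

View pics/s18c.png

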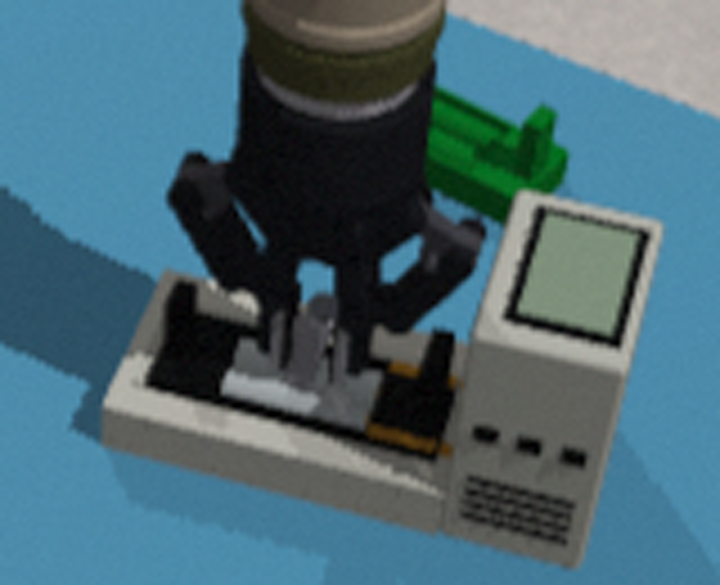

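Request:
send_rows --pt "-0.0002 0.001 0 0 195" --pt "0 0 0 0 195" --pt "0 0 0 0 195"

```text
clock: 26.9
tcp_pos: [0.6107, 0.0873, 0.0428]
orientation: [0.001, 0.62, 0.784, -0.0]
wrist_force: [2.5, -4.5, -0.5]
finger_gap: 0.0198
```

Request:
send_rows --pt "-0.0002 0.001 0 0 195" --pt "0 0 0 0 195" --pt "0 0 0 0 195"

```text
clock: 27.2
tcp_pos: [0.6107, 0.0874, 0.0428]
orientation: [0.001, 0.621, 0.784, -0.001]
wrist_force: [2.8, -8.0, 0.2]
finger_gap: 0.0203
```

The catch is at its stop: 8 N with no further motion. I'll centre the jaws on the post, open slightly and retreat.

Request:
send_rows --pt "0.0005 -0.002 0 0 195" --pt "0.0009 -0.0035 0 0 195" --pt "0 0 0 0 165" --pt "0 0 0 0 165" --pt "0 0 0.02 0 165" --pt "0 0 0.03 0 165" --pt "0 0 0.04 0 165" --pt "0 0 0.04 0 165" --pt "-0.01 -0.05 0 0 165" --pt "-0.01 -0.05 0 0 165" --pt "-0.01 -0.05 0 0 165" --pt "0 0 0 0 165"

```text
clock: 28.4
tcp_pos: [0.5809, -0.0683, 0.1727]
orientation: [0.0, 0.623, 0.783, -0.001]
wrist_force: [-0.5, 0.3, -0.0]
finger_gap: 0.0301
```

```bash
python3 chk.py 19
python3 - <<'E'
from h import *
for n in['screwdriver','spool','parts_tin','iron_stand']:print(n,[(np.round(r['xyz'],3),round(r['conf'],2)) for r in eyes.tip_of(n,'top')][:1])
d=cam('scene');W=cloud(d);m=(np.hypot(W[...,0]-.613,W[...,1]-.084)<.02)&(W[...,2]>.055)&(W[...,2]<.075);p=W[m];print('post',len(p),np.median(p,0),p.min(0),p.max(0))
E
```

```text
28.4 [ 0.5809 -0.0683  0.1727] [-0.4777  0.2907 -0.0014] 0.030073054816613227 [-0.2535  0.3545 -0.0399  1.1763 -0.0014 -0.4804]
scene contact_end [(array([ 0.4154, -0.0156,  0.0061]), 0.96), (array([0.6123, 0.0857, 0.0533]), 0.66)]
scene catch_post [(array([0.6131, 0.086 , 0.0509]), 0.68), (array([0.5903, 0.1444, 0.0146]), 0.6)]
scene catch_pivot [(array([0.5788, 0.0767, 0.0352]), 0.78), (array([0.6126, 0.0824, 0.0004]), 0.2), (array([ 0.6258, -0.3955,  0.0026]), 0.18)]
scene broad_handle [(array([0.5997, 0.1402, 0.0529]), 0.9), (array([ 0.4133, -0.0058,  0.0461]), 0.83)]
scene narrow_handle [(array([0.6265, 0.0277, 0.0555]), 0.69), (array([0.4255, 0.1067, 0.0483]), 0.57)]
scene narrow 63 ((627.7230834960938, 30.355806350708008), (17.42959213256836, 10.284246444702148), 20.400920867919922) zmax 0.06781981629250468
scene broad 110 ((600.7380981445312, 140.2152862548828), (37.552146911621094, 10.240945816040039), 14.010727882385254) zmax 0.068147485154827
top contact_end [(array([0.5942, 0.1473, 0.0126]), 0.88), (array([ 0.4455, -0.3611,  0.0041]), 0.57)]
top catch_post [(array([0.6082, 0.0836, 0.0504]), 0.46)]
top catch_pivot [(array([0.5724, 0.075 , 0.0315]), 0.8), (array([0.6069, 0.0813, 0.0517]), 0.6), (array([0.5957, 0.1481, 0.0095]), 0.18)]
top broad_handle []
top narrow_handle [(array([0.4275, 0.1085, 0.043 ]), 0.96), (array([0.6246, 0.0269, 0.0569]), 0.63)]
top narrow 27 ((624.8009033203125, 26.222652435302734), (15.1318359375, 9.596600532531738), 16.84469985961914) zmax 0.06887881411359173
top broad 63 ((598.6677856445312, 136.75662231445312), (33.85923385620117, 10.11182975769043), 13.246383666992188) zmax 0.06941016375246892
screwdriver [(array([ 0.756, -0.155,  0.001]), 0.71)]
spool [(array([ 0.622, -0.401,  0.005]), 0.94)]
parts_tin [(array([ 0.444, -0.361,  0.002]), 0.75)]
iron_stand []
post 48 [0.61670212 0.08646376 0.06566145] [0.60916226 0.07938216 0.05529323] [0.62195887 0.09022298 0.0702832 ]
```

View pics/s19c.png

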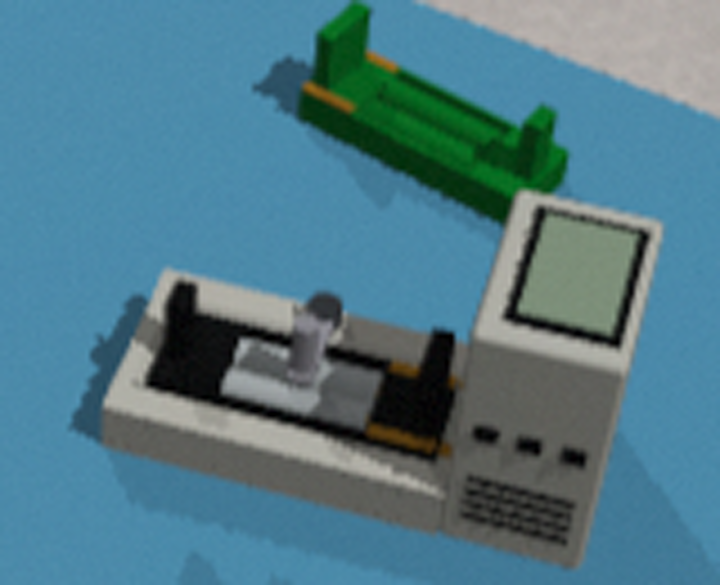

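View pics/top19.png

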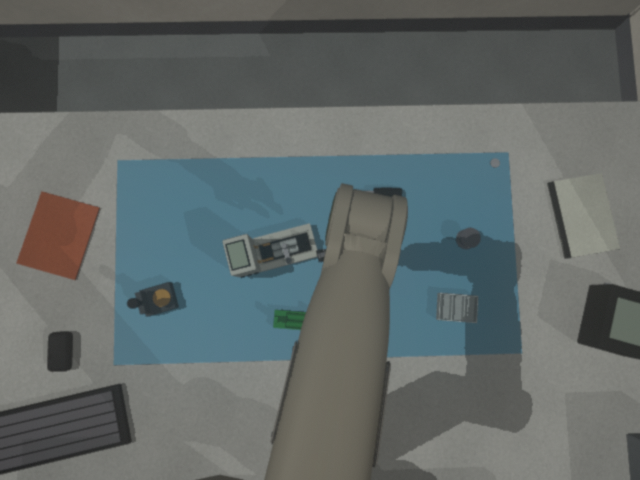

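Request:
send_rows --pt "0 0 0 0 165" --pt "0 0 0 0 165" --pt "0 0 0 0 165" --pt "0 0 0 0 165"

```text
clock: 29.65
tcp_pos: [0.5819, -0.0634, 0.1726]
orientation: [-0.0, 0.62, 0.785, 0.0]
wrist_force: [-0.4, 0.2, 0.7]
finger_gap: 0.0303
```

```bash
python3 -c "
from h import *
print(ticket.hand_in())"
```

```text
the job is handed in; nothing more can be done
None
```

The job is handed in at about 30 s on the clock. The tray is back in the bay turned end for end, its contact end at the display head, and the catch is shut across it.

I lifted the tray out by the broad handle, set it upright on the mat about 25 cm from the bay and let go. I then took it by the narrow handle, turned it and lowered it in. Finally I swept the catch round by its post.

Last checks:
- **Tray:** it reached the bay floor at the expected height (tool at 0.0413 m, expected 0.0411 m). The handles then lay within about 2 mm of where the opposite handles had been at the start.
- **Catch:** it stopped moving under 8 N, and in the last pictures the post stood over the tray's centre.
- **Other things on the mat:** the screwdriver, spool and parts tin were found within a few millimetres of where they started. The detector missed the iron stand in that last look, but it shows in the top picture where it was, and the arm never went near it.
- **Disagreements:** the two cameras differed by 2–4 mm throughout. I compared positions within one camera and used force readings for the fit.

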